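Pack the radio and close its case

TASK

Pack the orange radio away: lower it gently, face up, into the bay of the blue case that has the yellow pad, so that it lies flat on the pad, and let go. Then shut the lid fully and, last of all, fold the red-handled clamp right over until it lies flat on the shut lid. Leave the grey radio in its bay and everything else on the table where it is.

Things in the scene. Friction and masses are not known exactly. Their poses are not given: they have to be found in the camera images.
- case: Blue hard case, open at the top, fixed to the table. 148 long (its x) x 220 wide (its y) x 58 high; walls 5, floor 6 thick. A 4 thick divider along its x, its top 52 above the table, splits it into two bays, each 138 (x) by 103 (y), 52 deep. Origin: centre of the underside; its -x side is the front, towards the robot. All sizes here are in mm.
- pad: Thin yellow pad, 130 (x) x 92 (y) x 3 thick, fixed on the floor of the empty bay (left or right varies), in the middle of that bay. Origin: centre of its underside, 6 above the table; axes parallel to the case's.
- radio: Orange two-way radio to be packed, lying face up on the table: body 92 (x) x 48 (y) x 36 high, and a 14 thick antenna that sticks out another 28 beyond the +x end (13 to its +y side); whole length 120, about 0.25 kg. Origin: centre of the body's underside; z up out of its face.
- stored_radio: Grey radio of the same size and frame, already lying in the other bay of the case. Stays there.
- lid (a joint): Angle of the case's blue lid, rad: 0 fully shut, grows as its front edge rises; starts about upright (1.53 to 1.75; stop at 1.85). Hinged along the case's back (+x) top edge. The hinge is stiff: the lid stays where it is left, and 1 to 4 N at its front edge moves it.
- lid_edge (a point): Middle of the lid's free edge, halfway through its 10 thickness; open, it stands about 205 above the table. The lid is a flat plate 148 (hinge to edge) x 220 x 10; shut, it lies on the case's rim, its top 68 above the table.
- lid_hinge (a point): Middle of the lid's hinge line (along the case's y), at the inner face of the lid, 58 above the table; axes as the case's.
- clamp (a joint): Angle of the steel clamp on the case's front, rad: 0 folded over flat on the shut lid, pi/2 straight up, larger leaning out to the robot; starts 1.6 to 1.9 (stop at 2.1). It stays where it is left; 1.5 to 3 N at its handle moves it.
- clamp_bar (a point): Centre of the clamp's red handle bar, 14 thick, 66 long along the case's y. It is 70 along the clamp's arm from the hinge and 22 off the arm's mid-plane (which passes through the hinge line), on the outer side: the robot's side when the clamp stands up, the upper side when folded over; folded over (angle 0) it stands 94 above the table, 26 above the lid's top, and 12 in front of the case's centre. The arm is a strip 24 wide and 6 thick, its outer face 3 off the hinge line.
- clamp_hinge (a point): Middle of the clamp's hinge line (along the case's y), 72 above the table, 8 in front of the case's front wall; axes as the case's.
- battery: Bystander: black battery pack, 85 x 50 x 30. Origin: centre of its underside.
- tape_roll: Bystander: empty-cored tape roll lying flat, 104 across, 48 high. Origin: centre of its underside.
- clipboard: Bystander: clipboard with paper, 300 x 215. Origin: centre of its underside.
- pen_cup: Bystander: white cup, 76 across, 100 high. Origin: centre of its underside.
- small_carton: Bystander: closed carton, 140 x 200 x 100 high. Origin: centre of its underside.
- spray: Bystander: blue bottle, 64 across, 170 high. Origin: centre of its underside.
Not all that is in view belongs to the job. Of the things shaped like the radio, the orange one is meant.

How it is judged:
On the way, in this order (a step that is already met when the one before it is completed fails the run):
1. the orange radio lies flat on the yellow pad, let go (x of radio in the frame of pad between -0.035 and 0.035 m and y of radio in the frame of pad between -0.035 and 0.035 m and z of radio in the frame of pad between -0.003 and 0.008 m and angle between radio's own z axis and vertical below 0.12 rad and contact force between radio and the fingers below 0.1 N and linear speed of radio below 0.03 m/s), for 0.2 s.
2. the lid is fully shut over it (x of radio in the frame of pad between -0.035 and 0.035 m and y of radio in the frame of pad between -0.035 and 0.035 m and z of radio in the frame of pad between -0.003 and 0.008 m and angle between radio's own z axis and vertical below 0.12 rad and value of joint lid below 0.04 rad), for 0.2 s.
3. the clamp is folded over onto the shut lid (value of joint lid below 0.04 rad and value of joint clamp below 0.08 rad), for 0.2 s.
At the end, for the whole second after the job is handed in: The orange radio lies at rest, face up (within 0.12 rad), on the yellow pad: its origin within 35 mm of the pad's centre along both of the pad's axes and less than 8 mm above the pad's underside; the lid is shut (below 0.04 rad) and the clamp folded over (below 0.08 rad) (all of step 3 and x of radio in the frame of pad between -0.035 and 0.035 m and y of radio in the frame of pad between -0.035 and 0.035 m and z of radio in the frame of pad between -0.003 and 0.008 m and angle between radio's own z axis and vertical below 0.12 rad and linear speed of radio below 0.02 m/s); the robot touches nothing.
It fails at once if the orange radio is dropped into the bay (faster than 0.6 m/s just above the pad) (x of radio in the frame of pad between -0.035 and 0.035 m and y of radio in the frame of pad between -0.035 and 0.035 m and z of radio in the frame of pad below 0.03 m and linear speed of radio above 0.6 m/s).
It fails at once if the clamp is folded over (below 0.8 rad) while the lid is still open (above 0.15 rad) (value of joint clamp below 0.8 rad and value of joint lid above 0.15 rad).
It fails at once if the grey radio is moved more than 30 mm (distance of stored_radio from where it was at the start of the episode above 0.03 m).
It fails at once if another thing on the table is moved more than 30 mm (distance of any of battery, tape_roll, clipboard, pen_cup, small_carton, spray from where it was at the start of the episode above 0.03 m).
It also fails if it takes over 64 s, if anything falls off the work surface, if the arm or the gripper's body presses on something with over 40 N, if the wrist force passes 120 N, or if a joint passes its speed limit or range.

ROBOT

A 6-joint arm with a two-finger parallel gripper is mounted at the origin on the work surface. World frame = base frame: x ahead of the robot, y to its left, z up, the work surface at z = 0. Lengths are in m, angles in rad, forces in N, time in s.
With the tool pointing down it reaches from about 0.35 to 0.85 m from the base axis. Payload 8.1 kg.
Tool frame: the origin (TCP) lies at the centre of the arm's flange, where the gripper is bolted on; the fingertips stand 186 mm ahead of it and the grasp point (between the pads) lies 167 mm ahead of it; z points along the fingers, y is the direction in which the jaws open and shut (so a half turn about z gives the same grasp; the last joint's range is limited). The gripper opens to 93 mm and grips with 3 to 60 N. Pads are 15 mm wide; open, the fingers measure 128 mm over their backs; the gripper's body (75 mm by 188 mm) begins 65 mm behind the grasp point.
Start: joints at [-1.196, 0.13, 1.488, -0, 1.523, -0.085], TCP at [0.266, -0.538, 0.405] pointing down, gripper open.
Joint ranges: [-2.96, 2.96], [-0.89, 2.26], [0.02, 2.5], [-1.34, 4.48], [0, 2.73], [-2.66, 2.66]. Speed limits (rad/s): [2.39, 2.39, 2.79, 3.14, 3.14, 3.14].

INTERFACE

Orientations are given as a rotation vector (axis times angle).
In Python, from plant import robot, viewer, order gives the robot as it stands.
- The arm moves only by the tool apply_moves, never from a script. Its argument "deltas" is a list of rows, each a list of 3 entries, a list of its own where there are three numbers: the finger opening in mm, from 0 to 93, then the shift along the tool's x, y, z in mm, then the turn about the tool's z in rad. In form: [[grip, [dx, dy, dz], yaw], ...]. A call has 1 to 5 rows; each row shifts and turns the commanded pose from where the row before left it, along the tool's axes as they then stand; what a row does not reach is not made up. A row lasts 1/8 s, in which the tool goes at most 62.5 mm and 10.7 degrees, less where a joint would pass 70% of its speed; a pose out of reach is approached as far as the arm can. A call is refused whole if a number of a shift passes 62.5 or a number of a turn 0.188, either way. A call with a gripper value outside its range is refused whole. The fingers move at their own pace and stop on an object; "grip_force" is the grip in N (left out, the last holds). Time passes only in rows, so rows that do not move let the fingers close. It gives the time, the measured TCP pose, the force and the opening at its end, in the units of the state.
- robot.read_state(): the state, without advancing time (a new reading comes with each control period).
- viewer.read_camera(name): name is "scene" or "top"; returns the picture (384x512x3 uint8, blue, green, red); there is no depth.
- viewer.get_calibration(name): a dict with "fx", "fy", "cx", "cy" (pixels), "R" (3x3) and "t" (3): a world point X has camera coordinates R X + t. Camera axes: x right, y down, z forward; pixel columns grow to the right and rows downward; lengths in m; the calibration is good to about 2 mm. A picture is of the moment at which its call begins. get_calibration takes no time and is no camera call.
- order.close_job(): hands the job in, once; it reports no verdict.
The state is a dict: "t": time; "q": joint angles; "dq": joint speeds; "joint_torque": joint torques, N m; "tool_pos": TCP position; "orientation": TCP orientation; "force": force on the tool from outside, world axes, zero at the start; "wrist_torque": the same for the moment, N m; "opening": finger opening in m.
Only numpy, scipy, OpenCV 4.12 (cv2) and the standard library are available. Lean on these libraries where they do the work, as an engineer would, in place of code of your own. Each camera call takes 0.05 s, during which the arm holds its last target. There are 200 camera calls.

## Working session

There is one attempt and no reset: what is moved stays moved. The work goes in short steps, Python scripts to look and compute and a tool call to move; the robot and the scene stay as the last step left them, time stands still between calls to the robot, and variables do not carry over. Pictures are saved under pics/ and viewed, about 8 in all and at most 12, crops included, and the job is handed in when it is done.

Besides the shell and the picture viewer there is one more tool, called after "Emit:" by a JSON object that holds its "fn" and its "kwargs". apply_moves: Moves the arm, as the interface text tells. Its arguments: {"type":"object","properties":{"deltas":{"type":"array"},"grip_force":{"type":"number"}},"required":["deltas"]}

```bash
mkdir -p pics; python3 - <<'E'
from plant import robot, viewer
import cv2,numpy as np
for n in("scene","top"):
    im=viewer.read_camera(n); cv2.imwrite(f"pics/{n}0.png",im)
    c=viewer.get_calibration(n); print(n,c)
a=cv2.imread("pics/scene0.png");b=cv2.imread("pics/top0.png")
cv2.imwrite("pics/t0.png",cv2.resize(b,(800,600),interpolation=cv2.INTER_CUBIC))
cv2.imwrite("pics/s0.png",cv2.resize(a,(800,600),interpolation=cv2.INTER_CUBIC))
s=robot.read_state();print(s)
E
```

```text
scene {'fx': 373.82320717473465, 'fy': 373.82320717473465, 'cx': 252.14924272070155, 'cy': 189.45267221801734, 'R': array([[ 0.62337898,  0.78189719, -0.00595239],
       [ 0.4189543 , -0.34042568, -0.84177648],
       [-0.66020902,  0.52225198, -0.5397934 ]]), 't': array([-0.36733821, -0.15606865,  1.56089461])}
top {'fx': 439.72436758372504, 'fy': 439.72436758372504, 'cx': 265.32767843178357, 'cy': 197.43902854501474, 'R': array([[ 0.02681409, -0.99962295,  0.00591327],
       [-0.98386781, -0.02743721, -0.17678045],
       [ 0.17687604, -0.00107767, -0.98423255]]), 't': array([0.01936624, 0.57473116, 1.54035199])}
{'t': 0.1, 'q': array([-1.19636875e+00,  1.31087510e-01,  1.48910437e+00,  6.75968055e-06,
        1.52300944e+00, -8.53772402e-02]), 'dq': array([-0.00146145, -0.00134392, -0.00420496,  0.00060468,  0.00176961,
        0.00072232]), 'joint_torque': array([ 1.44492442e-03, -5.61341536e+01, -4.93096519e+01,  7.70200021e-02,
        2.90845212e-02, -4.72679210e-05]), 'tool_pos': array([ 0.26622794, -0.53749031,  0.40382724]), 'orientation': array([-3.05738222e+00, -7.15550491e-01,  3.53255311e-04]), 'force': array([-0.43399866, -0.4503676 , -0.24398471]), 'wrist_torque': array([ 0.0197907 ,  0.01569601, -0.05060339]), 'opening': 0.09290969814010801}
```

View pics/t0.png

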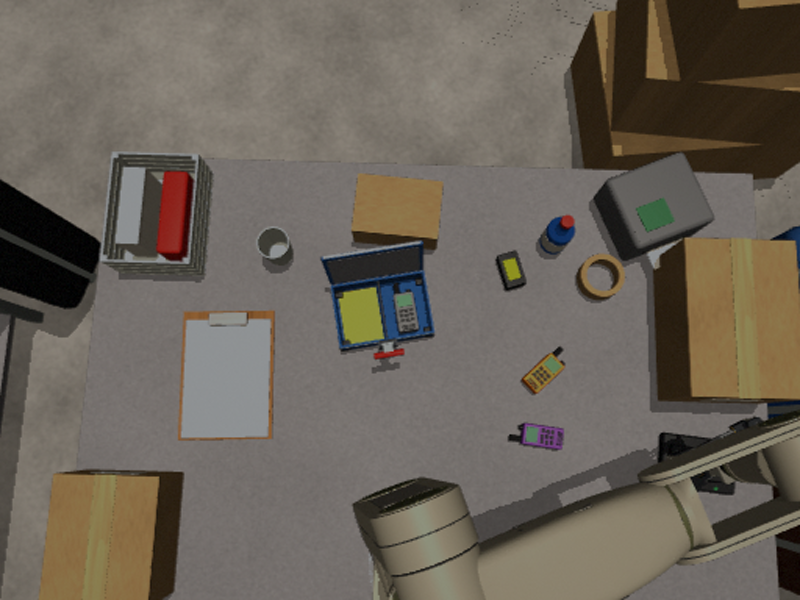

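View pics/s0.png

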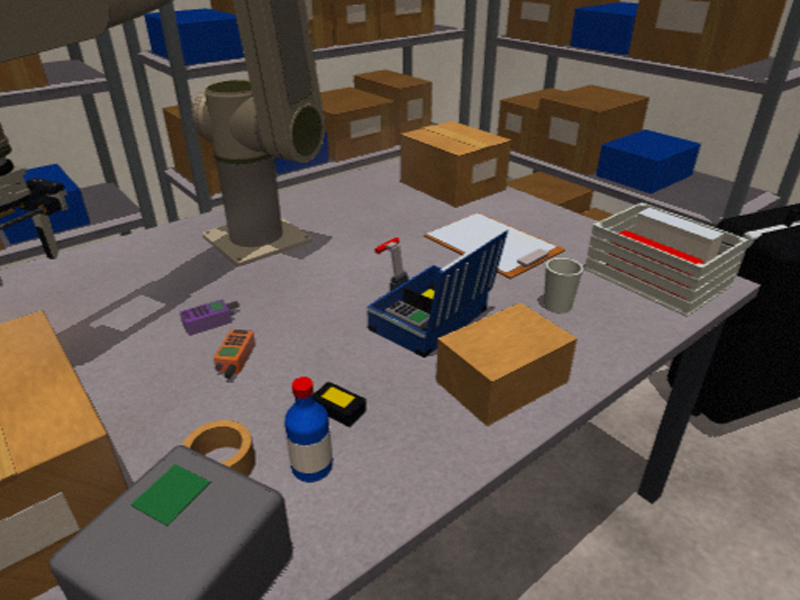

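The top picture shows the case around (382,300) of 800x600, with the pad in the left bay and the clamp bar at (389,353). The orange radio is at (543,371), its antenna pointing up and right. Next I'll enlarge those areas.

```bash
cat > h.py <<'E'
import numpy as np,cv2
from plant import robot,viewer
from scipy.spatial.transform import Rotation as Ro
def ray(n,u,v,z):
    c=viewer.get_calibration(n);R=c["R"];o=-R.T@c["t"]
    d=R.T@np.array([(u-c["cx"])/c["fx"],(v-c["cy"])/c["fy"],1]);return o+d*(z-o[2])/d[2]
def proj(n,X):
    c=viewer.get_calibration(n);p=c["R"]@np.array(X)+c["t"];return np.array([p[0]/p[2]*c["fx"]+c["cx"],p[1]/p[2]*c["fy"]+c["cy"]])
E
python3 - <<'E'
import cv2,numpy as np
b=cv2.imread("pics/top0.png")
A=cv2.resize(b[150:240,200:290],(540,540),interpolation=cv2.INTER_CUBIC)
B=cv2.resize(b[215:260,325:370],(260,260),interpolation=cv2.INTER_CUBIC)
o=np.zeros((540,800,3),np.uint8);o[:,:540]=A;o[:260,540:]=B
a=cv2.imread("pics/scene0.png")
o[270:530,540:800]=cv2.resize(a[145:230,225:330],(260,260*85//105),interpolation=cv2.INTER_CUBIC)[0:1].repeat(260,0) if 0 else np.pad(cv2.resize(a[145:230,225:330],(260,210),interpolation=cv2.INTER_CUBIC),((0,50),(0,0),(0,0)))
cv2.imwrite("pics/c0.png",cv2.convertScaleAbs(o,alpha=1.5))
E
```

```text
(no output)
```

View pics/c0.png

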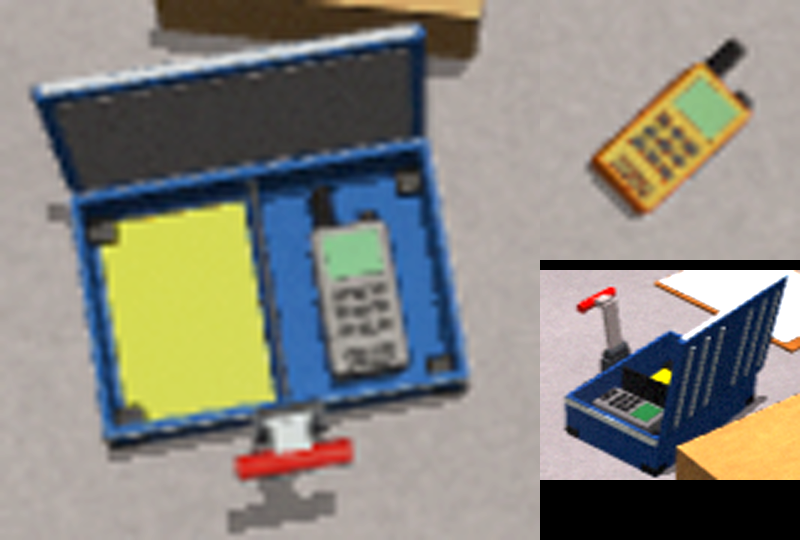

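```bash
python3 - <<'E'
from h import *
f=lambda p,s,o,z:ray("top",p[0]/s+o[0],p[1]/s+o[1],z)
A=lambda p,z:f(p,6,(200,150),z)
B=lambda p,z:f((p[0]-540,p[1]),260/45,(325,215),z)
c=viewer.get_calibration("top");print("cam",-c["R"].T@c["t"])
def fit(m,w):
    m=np.array(m,float);w=np.array(w)[:,:2];mc=m.mean(0);wc=w.mean(0)
    a=(m-mc);b=(w-wc);th=np.arctan2((a[:,0]*b[:,1]-a[:,1]*b[:,0]).sum(),(a*b).sum())
    R=np.array([[np.cos(th),-np.sin(th)],[np.sin(th),np.cos(th)]]);t=wc-R@mc
    return t,th,np.round((w-(m@R.T+t))*1000,1)
# rim
W=[A(p,.058) for p in[(107,437),(467,383),(430,143),(74,197)]]
print("case",fit([(-.074,.11),(-.074,-.11),(.074,-.11),(.074,.11)],W))
W=[A(p,.009) for p in[(100,220),(244,203),(276,400),(120,420)]]
print("pad",fit([(.065,.046),(.065,-.046),(-.065,-.046),(-.065,.046)],W))
W=[B(p,.036) for p in[(697,63),(750,112),(645,213),(594,160)]]
print("radio",fit([(.046,.024),(.046,-.024),(-.046,-.024),(-.046,.024)],W))
print("antenna tip",B((735,45),.02),"lid edge",A((38,93),.205),A((424,30),.205))
for z in(.14,.142,.145):print("bar",A((237,463),z),A((352,447),z))
E
```

```text
cam [0.29248884 0.03678795 1.61755127]
case (array([0.5680705 , 0.10833498]), np.float64(0.17926611569055664), array([[ 0.5, -1.5],
       [-0.5,  1.8],
       [ 0.1,  1.1],
       [-0.1, -1.3]]))
pad (array([0.56202298, 0.16249073]), np.float64(0.1632164484360269), array([[-1.4, -0.9],
       [-3. ,  0.9],
       [ 2.2, -2.2],
       [ 2.2,  2.2]]))
radio (array([ 0.43430733, -0.26553381]), np.float64(-0.7922021845835531), array([[-2.8, -0.3],
       [ 1.6,  0.6],
       [ 1.7,  0.9],
       [-0.5, -1.2]]))
antenna tip [ 0.49493092 -0.30910618  0.02      ] lid edge [0.64808895 0.23297701 0.205     ] [0.69000375 0.02135413 0.205     ]
bar [0.45378605 0.11949465 0.14      ] [0.46459525 0.05516269 0.14      ]
bar [0.45356772 0.1193827  0.142     ] [0.46436229 0.05513782 0.142     ]
bar [0.45324023 0.11921478 0.145     ] [0.46401285 0.05510051 0.145     ]
```

Fits agree with the given sizes to about 3 mm: the case is at (0.568, 0.108) with yaw 0.175, and the radio at (0.434, -0.266) with yaw -0.79. Next I'll move above the radio.

Emit:
{"fn": "apply_moves", "kwargs": {"deltas": [[93,[45,-28,0],0],[93,[45,-28,0],0],[93,[45,-28,0],0],[93,[45,-28,20],0],[93,[45,-28,20],0]], "grip_force": 20}}

```text
t: 0.72
tool_pos: [0.4064, -0.3108, 0.3642]
orientation: [3.059, 0.715, 0.0]
force: [-0.9, 0.5, -0.3]
opening: 0.093
```

Emit:
{"fn": "apply_moves", "kwargs": {"deltas": [[93,[45,-28,20],0],[93,[0,0,20],0.18],[93,[0,0,20],0.18],[93,[0,0,0],0.18],[93,[0,0,0],0.18]]}}

```text
t: 1.35
tool_pos: [0.4334, -0.267, 0.3038]
orientation: [-3.113, 0.416, 0.002]
force: [-0.0, -0.4, 0.6]
opening: 0.0932
```

Emit:
{"fn": "apply_moves", "kwargs": {"deltas": [[93,[0,0,0],0.18],[93,[0,0,0],0.18],[93,[0,0,0],0.17],[93,[0,0,0],0]]}}

```text
t: 1.85
tool_pos: [0.4335, -0.2672, 0.3044]
orientation: [-2.9, 1.208, 0.001]
force: [-0.4, 0.3, -0.1]
opening: 0.0931
```

```bash
cat >> h.py <<'E'
def rel(target,head):
    "shift in tool axes (mm) and tool yaw (rad) to reach TCP target and heading of tool x"
    s=robot.read_state();R=Ro.from_rotvec(s["orientation"]).as_matrix()
    h=np.arctan2(R[1,0],R[0,0]);d=np.arctan2(np.sin(head-h),np.cos(head-h))
    print("t",round(s["t"],2),"pos",s["tool_pos"].round(4),"head",h.round(3),"zax",R[:,2].round(3),"F",s["force"].round(1),"open",round(s["opening"],4),"q",s["q"].round(2))
    print("shift",(R.T@(np.array(target)-s["tool_pos"])*1000).round(1),"yaw",round(-d,3))
E
python3 - <<'E'
from h import *
rel((.4343,-.2655,.194),-.79)
b=viewer.read_camera("top");u,v=proj("top",(.4343,-.2655,.036)).astype(int);print(u,v)
a=viewer.read_camera("scene");p,q=proj("scene",(.4343,-.2655,.036)).astype(int)
f=lambda im,u,v:cv2.resize(im[max(v-40,0):v+40,max(u-40,0):u+40],(400,400),interpolation=cv2.INTER_CUBIC)
cv2.imwrite("pics/r1.png",cv2.convertScaleAbs(np.hstack([f(b,u,v),f(a,p,q)]),alpha=1.5))
E
```

```text
t 1.85 pos [ 0.4335 -0.2672  0.3044] head -0.789 zax [-0.001  0.    -1.   ] F [-0.4  0.3 -0.1] open 0.0931 q [-0.65 -0.04  1.85 -0.    1.33  1.71]
shift [ -0.6  -1.7 110.4] yaw 0.001
347 238
```

View pics/r1.png

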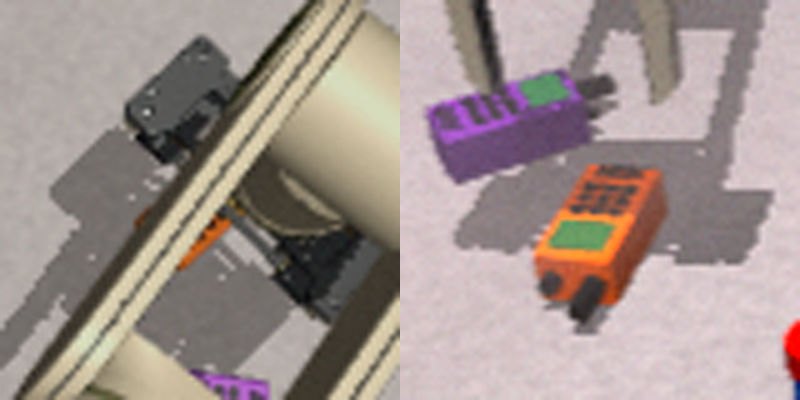

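The fingers hang over the radio with their line across its width, and nothing else is in the way. I'll descend and grip.

Emit:
{"fn": "apply_moves", "kwargs": {"deltas": [[93,[0,-2,45],0],[93,[0,0,40],0],[93,[0,0,24],0],[93,[0,0,0],0]]}}

```text
t: 2.45
tool_pos: [0.434, -0.265, 0.1935]
orientation: [-2.9, 1.205, 0.008]
force: [-0.2, 0.5, 1.0]
opening: 0.0929
```

Emit:
{"fn": "apply_moves", "kwargs": {"deltas": [[30,[0,0,0],0],[30,[0,0,0],0],[30,[0,0,0],0],[30,[0,0,0],0],[30,[0,0,0],0]], "grip_force": 20}}

```text
t: 3.08
tool_pos: [0.4351, -0.266, 0.196]
orientation: [2.899, -1.209, 0.0]
force: [0.5, 0.0, 3.7]
opening: 0.0478
```

```bash
python3 - <<'E'
from h import *
rel((.434,-.266,.194),-.79)
a=viewer.read_camera("scene");p,q=proj("scene",(.4343,-.2655,.036)).astype(int)
cv2.imwrite("pics/r2.png",a)
E
```

```text
t 3.08 pos [ 0.4351 -0.266   0.196 ] head -0.79 zax [ 0. -0. -1.] F [0.5 0.  3.7] open 0.0478 q [-0.65  0.1   1.92 -0.    1.12  1.71]
shift [-0.8  0.8  2. ] yaw -0.0
```

Emit:
{"fn": "apply_moves", "kwargs": {"deltas": [[30,[0,0,-20],0],[30,[0,0,-40],0],[30,[0,0,-50],0],[30,[0,0,-30],0],[30,[0,0,0],0]]}}

```text
t: 3.75
tool_pos: [0.4358, -0.2664, 0.3382]
orientation: [2.898, -1.209, 0.008]
force: [0.1, -0.3, -3.3]
opening: 0.0481
```

```bash
python3 - <<'E'
from h import *
ca=np.array([.568,.108]);th=.175;c,s=np.cos(th),np.sin(th);R2=np.array([[c,-s],[s,c]])
p=ca+R2@[-.014,.0535];print(p)
rel((*p,.33),th)
a=viewer.read_camera("scene");p,q=proj("scene",(.4343,-.2655,.14)).astype(int)
cv2.imwrite("pics/r2.png",cv2.resize(a[q-50:q+50,p-65:p+65],(520,400),interpolation=cv2.INTER_CUBIC))
E
```

```text
[0.54489904 0.15824536]
t 3.75 pos [ 0.4358 -0.2664  0.3382] head -0.79 zax [ 0.004 -0.003 -1.   ] F [ 0.1 -0.3 -3.3] open 0.0481 q [-0.65 -0.07  1.82  0.    1.39  1.71]
shift [-225.  -376.3    7.3] yaw -0.965
```

View pics/r2.png

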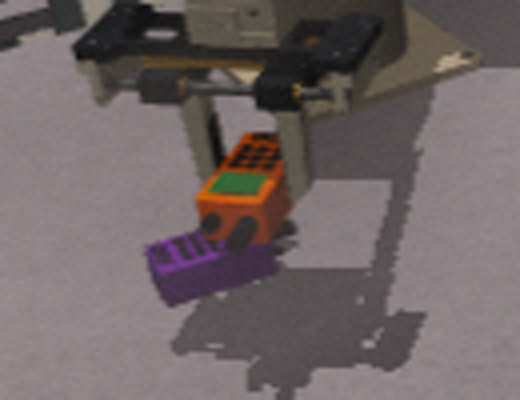

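The radio is held level and centred. I'll raise and turn it, then carry it over the clamp to the left bay.

Emit:
{"fn": "apply_moves", "kwargs": {"deltas": [[30,[0,0,-12],-0.18],[30,[0,0,-12],-0.18],[30,[0,0,-12],-0.18],[30,[0,0,-12],-0.18],[30,[0,0,-12],-0.18]]}}

```text
t: 4.42
tool_pos: [0.4346, -0.2656, 0.3927]
orientation: [-3.133, -0.182, 0.006]
force: [0.4, 0.3, -3.3]
opening: 0.048
```

Emit:
{"fn": "apply_moves", "kwargs": {"deltas": [[30,[0,0,0],-0.065],[30,[20,-45,0],0],[30,[22,-50,0],0],[30,[22,-50,0],0],[30,[22,-50,0],0]]}}

```text
t: 5.05
tool_pos: [0.4855, -0.0572, 0.3925]
orientation: [-3.128, -0.273, 0.007]
force: [0.1, 0.5, -2.8]
opening: 0.0479
```

Emit:
{"fn": "apply_moves", "kwargs": {"deltas": [[30,[22,-50,0],0],[30,[22,-50,0],0],[30,[22,-50,0],0],[30,[20,-40,0],0],[30,[9,-14,0],0]]}}

```text
t: 5.68
tool_pos: [0.5435, 0.1607, 0.3922]
orientation: [3.129, 0.278, -0.008]
force: [0.2, -0.2, -2.4]
opening: 0.048
```

Emit:
{"fn": "apply_moves", "kwargs": {"deltas": [[30,[0,0,0],0],[30,[0,0,0],0]]}}

```text
t: 5.92
tool_pos: [0.5438, 0.1573, 0.3946]
orientation: [3.129, 0.273, -0.003]
force: [1.0, 0.2, -2.2]
opening: 0.0476
```

```bash
python3 - <<'E'
from h import *
rel((.5449,.1582,.20),.175)
a=viewer.read_camera("scene");b=viewer.read_camera("top")
u,v=proj("scene",(.57,.11,.15)).astype(int);p,q=proj("top",(.57,.11,.05)).astype(int)
cv2.imwrite("pics/r3.png",cv2.convertScaleAbs(np.hstack([cv2.resize(a[v-50:v+50,u-50:u+50],(400,400),interpolation=2),cv2.resize(b[q-50:q+50,p-50:p+50],(400,400),interpolation=2)]),alpha=1.5))
E
```

```text
t 5.92 pos [0.5438 0.1573 0.3946] head 0.174 zax [-0.002 -0.001 -1.   ] F [ 1.   0.2 -2.2] open 0.0476 q [ 0.19  0.04  1.6  -0.    1.5   1.59]
shift [  1.7  -0.8 194.6] yaw -0.001
```

View pics/r3.png

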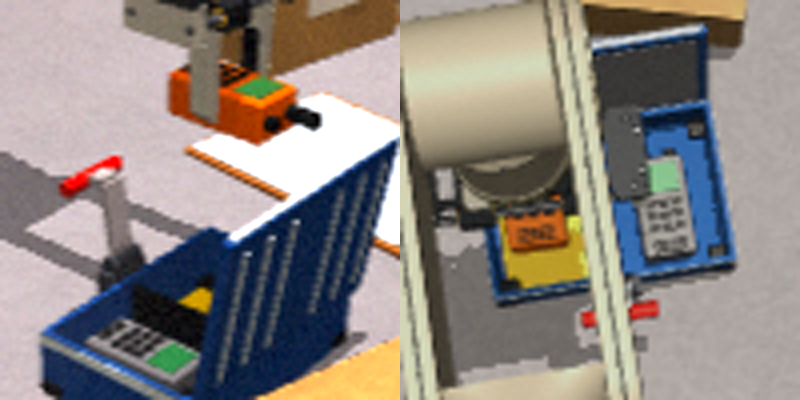

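Emit:
{"fn": "apply_moves", "kwargs": {"deltas": [[30,[2,-1,45],0],[30,[0,0,45],0],[30,[0,0,35],0],[30,[0,0,25],0],[30,[0,0,15],0]]}}

```text
t: 6.65
tool_pos: [0.5453, 0.1588, 0.2294]
orientation: [3.129, 0.272, -0.002]
force: [0.7, -0.7, -2.6]
opening: 0.0478
```

Emit:
{"fn": "apply_moves", "kwargs": {"deltas": [[30,[0,0,10],0],[30,[0,0,5],0],[30,[0,0,3],0],[30,[0,0,0],0]]}}

```text
t: 7.15
tool_pos: [0.546, 0.1599, 0.2132]
orientation: [-3.13, -0.274, -0.001]
force: [0.5, 0.3, -2.9]
opening: 0.0479
```

```bash
python3 - <<'E'
from h import *
rel((.5449,.1582,.205),.175)
E
```

```text
t 7.15 pos [0.546  0.1599 0.2132] head 0.175 zax [ 0.001  0.    -1.   ] F [ 0.5  0.3 -2.9] open 0.0479 q [ 0.19  0.22  1.75 -0.    1.17  1.59]
shift [-1.4  1.5  8.2] yaw -0.0
```

Emit:
{"fn": "apply_moves", "kwargs": {"deltas": [[30,[0,0,3],0],[30,[0,0,2],0],[30,[0,0,0],0]]}}

```text
t: 7.52
tool_pos: [0.5456, 0.1598, 0.2075]
orientation: [3.13, 0.274, -0.001]
force: [-0.2, 1.0, -2.9]
opening: 0.0479
```

Emit:
{"fn": "apply_moves", "kwargs": {"deltas": [[30,[0,0,2],0],[30,[0,0,0],0]]}}

```text
t: 7.78
tool_pos: [0.5457, 0.1598, 0.2055]
orientation: [3.13, 0.274, -0.001]
force: [-0.5, -0.8, -3.2]
opening: 0.0477
```

Emit:
{"fn": "apply_moves", "kwargs": {"deltas": [[30,[0,0,1.5],0],[30,[0,0,0],0]]}}

```text
t: 8.02
tool_pos: [0.5459, 0.1599, 0.205]
orientation: [-3.13, -0.274, -0.001]
force: [-3.9, -0.2, 5.7]
opening: 0.0479
```

Contact came at exactly the expected height. I'll release with a small opening, because the bay is narrow.

Emit:
{"fn": "apply_moves", "kwargs": {"deltas": [[56,[0,0,0],0],[56,[0,0,0],0],[56,[0,0,0],0]]}}

```text
t: 8.4
tool_pos: [0.5458, 0.1598, 0.2042]
orientation: [-3.13, -0.274, -0.0]
force: [-0.3, -0.7, 0.0]
opening: 0.0556
```

Emit:
{"fn": "apply_moves", "kwargs": {"deltas": [[56,[0,0,-10],0],[56,[0,0,-20],0],[56,[0,0,-40],0],[56,[0,0,-60],0],[56,[0,0,-60],0]]}}

```text
t: 9.02
tool_pos: [0.5454, 0.1598, 0.3977]
orientation: [-3.129, -0.274, -0.002]
force: [1.1, 0.2, -0.6]
opening: 0.0559
```

```bash
python3 - <<'E'
from h import *
rel((.5449,.1582,.205),.175)
a=viewer.read_camera("scene");b=viewer.read_camera("top")
u,v=proj("scene",(.57,.11,.1)).astype(int);p,q=proj("top",(.57,.11,.05)).astype(int)
cv2.imwrite("pics/r4.png",cv2.convertScaleAbs(np.hstack([cv2.resize(a[v-50:v+50,u-50:u+50],(400,400),interpolation=2),cv2.resize(b[q-50:q+50,p-50:p+50],(400,400),interpolation=2)]),alpha=1.5))
E
```

```text
t 9.03 pos [0.5454 0.1598 0.3977] head 0.175 zax [ 0.001  0.    -1.   ] F [ 1.1  0.2 -0.6] open 0.0559 q [0.19 0.05 1.59 0.   1.5  1.59]
shift [ -1.    1.5 192.7] yaw -0.0
```

View pics/r4.png

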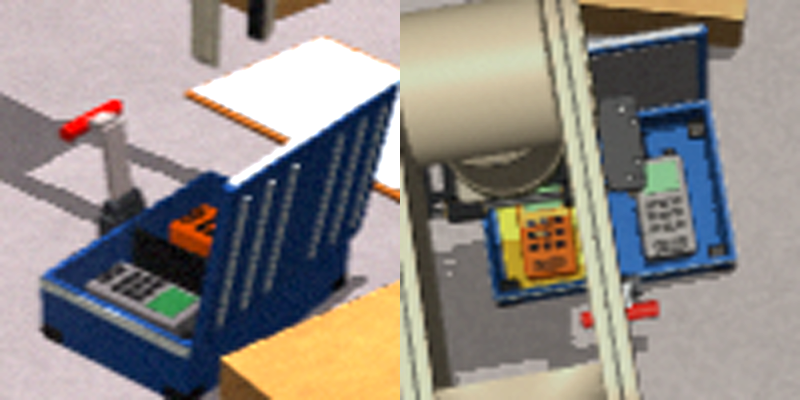

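The orange radio lies flat in the left bay beside the divider, and the grey radio is untouched. Next I'll go over the lid and come down behind it with the fingers closed.

Emit:
{"fn": "apply_moves", "kwargs": {"deltas": [[0,[0,0,-50],0],[0,[0,5,-10],0],[0,[48,18,0],0],[0,[48,18,0],0],[0,[47,14,0],0]]}}

```text
t: 9.75
tool_pos: [0.6974, 0.1298, 0.4544]
orientation: [3.13, 0.274, 0.001]
force: [0.3, 0.6, 0.8]
opening: 0.0111
```

Emit:
{"fn": "apply_moves", "kwargs": {"deltas": [[0,[0,0,0],0],[0,[0,0,0],0]]}}

```text
t: 10.0
tool_pos: [0.6959, 0.1304, 0.4537]
orientation: [-3.13, -0.274, 0.002]
force: [0.3, 0.6, 0.4]
opening: 0.0006
```

```bash
python3 - <<'E'
from h import *
ca=np.array([.568,.108]);th=.175;c,s=np.cos(th),np.sin(th);R2=np.array([[c,-s],[s,c]])
p=ca+R2@[.130,0];rel((*p,.349),th)
a=viewer.read_camera("scene")
# carton near edge from first top picture, z=.1
print([((R2.T@(ray("top",x/1.5625,y/1.5625,.1)[:2]-ca))*1000).round() for x,y in[(353,236),(438,244)]])
b=cv2.imread("pics/r4.png")
p0,q0=proj("top",(.57,.11,.05)).astype(int)
print([((R2.T@(ray("top",p0-50+(x-400)/4,q0-50+y/4,.045)[:2]-ca))*1000).round() for x,y in[(523,278),(577,274),(525,212),(567,208)]])
u,v=proj("scene",(.64,.11,.17)).astype(int)
cv2.imwrite("pics/r5.png",cv2.resize(a[v-55:v+55,u-60:u+60],(600,550),interpolation=2))
E
```

```text
t 10.0 pos [0.6959 0.1304 0.4537] head 0.175 zax [-0.001 -0.    -1.   ] F [0.3 0.6 0.4] open 0.0006 q [0.11 0.42 1.06 0.   1.66 1.51]
shift [ 3.000e-01 -1.000e-01  1.047e+02] yaw -0.0
[array([172.,  43.]), array([ 125., -146.])]
[array([-57.,  82.]), array([-60.,  34.]), array([ 3., 73.]), array([ 1., 34.])]
```

View pics/r5.png

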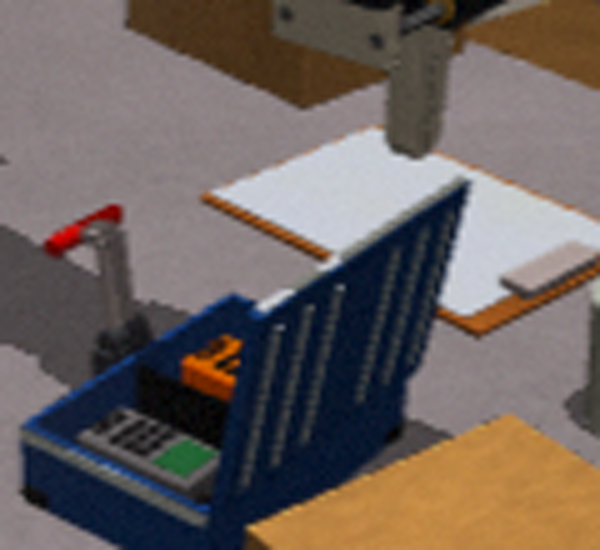

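The closed fingertips are behind and above the lid's edge, about 15 mm clear by the numbers. I'll descend and then push the lid along its arc.

Emit:
{"fn": "apply_moves", "kwargs": {"deltas": [[0,[3,0,30],0],[0,[0,0,40],0],[0,[0,0,34],0],[0,[0,0,0],0]]}}

```text
t: 10.55
tool_pos: [0.6971, 0.1314, 0.3481]
orientation: [3.129, 0.275, -0.008]
force: [-0.7, 0.2, -0.4]
opening: 0.0006
```

Emit:
{"fn": "apply_moves", "kwargs": {"deltas": [[0,[-9,0,0],0],[0,[-10,0,0],0],[0,[-10,0,0],0],[0,[-10,0,0],0],[0,[-9,0,0],0]]}}

```text
t: 11.18
tool_pos: [0.6514, 0.1226, 0.3511]
orientation: [3.13, 0.274, 0.003]
force: [3.5, 0.1, 2.2]
opening: 0.0006
```

Emit:
{"fn": "apply_moves", "kwargs": {"deltas": [[0,[-10,0,2],0],[0,[-11,0,2],0],[0,[-10,0,4],0],[0,[-10,0,4],0],[0,[-9,0,5],0]]}}

```text
t: 11.8
tool_pos: [0.6018, 0.1138, 0.3327]
orientation: [3.129, 0.274, -0.001]
force: [1.9, -0.2, 3.0]
opening: 0.0005
```

Emit:
{"fn": "apply_moves", "kwargs": {"deltas": [[0,[-9,0,5],0],[0,[-9,0,6],0],[0,[-8,0,7],0],[0,[-7,0,7],0],[0,[-6,0,8],0]]}}

```text
t: 12.42
tool_pos: [0.5637, 0.1072, 0.2997]
orientation: [-3.129, -0.274, 0.0]
force: [1.9, -0.2, 0.7]
opening: 0.0005
```

Emit:
{"fn": "apply_moves", "kwargs": {"deltas": [[0,[-6,0,9],0],[0,[-4,0,10],0],[0,[-4,0,9],0],[0,[-2,0,9],0],[0,[-2,0,5],0]]}}

```text
t: 13.05
tool_pos: [0.5462, 0.1041, 0.2574]
orientation: [-3.13, -0.274, 0.001]
force: [1.1, 0.9, 0.7]
opening: 0.0005
```

Emit:
{"fn": "apply_moves", "kwargs": {"deltas": [[0,[0,0,2],0],[0,[0,0,2],0],[0,[0,0,1],0]]}}

```text
t: 13.42
tool_pos: [0.5464, 0.1041, 0.2542]
orientation: [3.13, 0.274, -0.001]
force: [-9.7, -0.3, 16.2]
opening: 0.0009
```

The tips stopped at z = 0.068, exactly the shut lid's top. I'll lift and back off to the front, then look.

Emit:
{"fn": "apply_moves", "kwargs": {"deltas": [[0,[0,0,-20],0],[0,[0,0,-45],0],[0,[0,0,-50],0],[0,[-40,0,0],0],[0,[-45,0,0],0]]}}

```text
t: 14.05
tool_pos: [0.4625, 0.0893, 0.3705]
orientation: [-3.13, -0.274, -0.005]
force: [-1.5, 0.3, 0.6]
opening: 0.0004
```

Emit:
{"fn": "apply_moves", "kwargs": {"deltas": [[0,[-38,0,0],0],[0,[0,0,0],0],[0,[0,0,0],0]]}}

```text
t: 14.42
tool_pos: [0.4259, 0.0828, 0.3695]
orientation: [-3.13, -0.274, -0.004]
force: [-0.9, -0.2, 0.1]
opening: 0.0003
```

```bash
python3 - <<'E'
from h import *
ca=np.array([.568,.108]);th=.175;c,s=np.cos(th),np.sin(th);R2=np.array([[c,-s],[s,c]])
p=ca+R2@[-.143,0];rel((*p,.317),th)
a=viewer.read_camera("scene")
u,v=proj("scene",(.55,.11,.11)).astype(int)
cv2.imwrite("pics/r6.png",cv2.resize(a[v-55:v+55,u-60:u+60],(600,550),interpolation=2))
E
```

```text
t 14.43 pos [0.4259 0.0828 0.3695] head 0.175 zax [ 0.003  0.    -1.   ] F [-0.9 -0.2  0.1] open 0.0003 q [ 0.07 -0.32  1.97  0.    1.48  1.47]
shift [ 1.2 -0.1 52.5] yaw -0.0
```

View pics/r6.png

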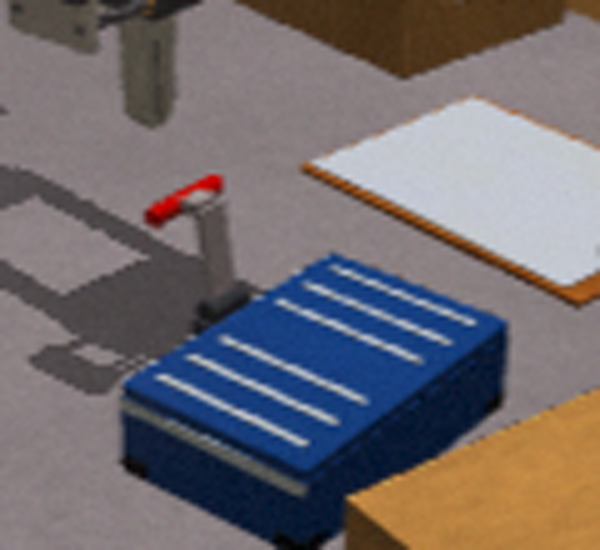

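The lid is shut and the clamp still stands, with the fingers in front of its bar. I'll descend and push the bar over.

Emit:
{"fn": "apply_moves", "kwargs": {"deltas": [[0,[0,0,26],0],[0,[0,0,26],0],[0,[8,0,0],0],[0,[9,0,0],0],[0,[9,0,-1],0]]}}

```text
t: 15.1
tool_pos: [0.4521, 0.0874, 0.3185]
orientation: [3.13, 0.274, 0.001]
force: [-2.6, -1.1, 1.6]
opening: 0.0005
```

Emit:
{"fn": "apply_moves", "kwargs": {"deltas": [[0,[10,0,-2],0],[0,[10,0,-1],0],[0,[10,0,0],0],[0,[10,0,1],0],[0,[8,0,2],0]]}}

```text
t: 15.72
tool_pos: [0.4989, 0.0957, 0.3171]
orientation: [-3.13, -0.274, -0.0]
force: [-0.7, -0.2, 0.5]
opening: 0.0005
```

Emit:
{"fn": "apply_moves", "kwargs": {"deltas": [[0,[7,0,3],0],[0,[7,0,4],0],[0,[7,0,5],0],[0,[6,0,5],0],[0,[0,0,0],0]]}}

```text
t: 16.35
tool_pos: [0.525, 0.1003, 0.2995]
orientation: [-3.13, -0.274, 0.001]
force: [-0.1, -0.5, 0.2]
opening: 0.0006
```

```bash
python3 - <<'E'
from h import *
ca=np.array([.568,.108]);th=.175;c,s=np.cos(th),np.sin(th);R2=np.array([[c,-s],[s,c]])
p=ca+R2@[-.033,0];rel((*p,.186+.14),th)
a=viewer.read_camera("scene")
u,v=proj("scene",(.55,.11,.11)).astype(int)
cv2.imwrite("pics/r7.png",cv2.resize(a[v-55:v+55,u-60:u+60],(600,550),interpolation=2))
E
```

```text
t 16.35 pos [0.525  0.1003 0.2995] head 0.175 zax [-0.001 -0.    -1.   ] F [-0.1 -0.5  0.2] open 0.0006 q [0.09 0.03 1.79 0.   1.32 1.49]
shift [ 10.7  -0.1 -26.5] yaw -0.0
```

View pics/r7.png

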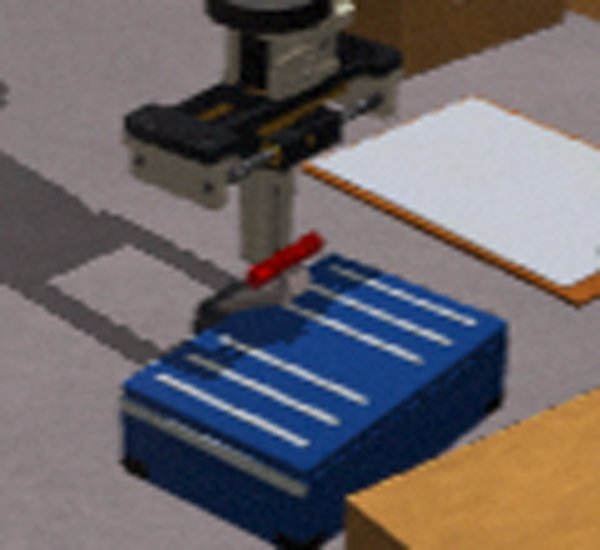

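The clamp is folded to about 0.45 rad and the fingers are behind its bar. I'll lift over it and press the bar down from above.

Emit:
{"fn": "apply_moves", "kwargs": {"deltas": [[0,[-6,0,0],0],[0,[0,0,-30],0],[0,[14,0,0],0],[0,[12,0,0],0],[0,[2,0,8],0]]}}

```text
t: 17.02
tool_pos: [0.547, 0.1041, 0.3223]
orientation: [-3.13, -0.274, -0.002]
force: [-0.5, -0.5, -0.8]
opening: 0.0003
```

Emit:
{"fn": "apply_moves", "kwargs": {"deltas": [[0,[2,0,8],0],[0,[3,0,8],0],[0,[3,0,8],0],[0,[1,0,6],0],[0,[0,0,4],0]]}}

```text
t: 17.65
tool_pos: [0.555, 0.1056, 0.2873]
orientation: [3.13, 0.274, -0.002]
force: [0.1, -0.9, 2.9]
opening: 0.0005
```

Emit:
{"fn": "apply_moves", "kwargs": {"deltas": [[0,[0,0,2],0],[0,[0,0,1],0],[0,[0,0,0],0]]}}

```text
t: 18.02
tool_pos: [0.5551, 0.1057, 0.2868]
orientation: [3.129, 0.274, -0.001]
force: [-7.3, -0.5, 16.3]
opening: 0.0004
```

The tips stopped at z = 0.101, the bar's top when folded flat. I'll retreat and check.

Emit:
{"fn": "apply_moves", "kwargs": {"deltas": [[0,[0,0,-20],0],[0,[0,0,-50],0],[0,[-40,0,-40],0],[0,[-50,0,0],0],[0,[-50,0,0],0]]}}

```text
t: 18.65
tool_pos: [0.416, 0.0811, 0.3959]
orientation: [3.129, 0.274, 0.001]
force: [0.2, 0.0, 1.0]
opening: 0.0002
```

Emit:
{"fn": "apply_moves", "kwargs": {"deltas": [[0,[0,0,0],0],[0,[0,0,0],0]]}}

```text
t: 18.9
tool_pos: [0.4175, 0.0813, 0.3958]
orientation: [3.13, 0.274, 0.002]
force: [0.6, 0.0, -0.5]
opening: 0.0005
```

```bash
python3 - <<'E'
from h import *
rel((.5,.1,.4),.175)
a=viewer.read_camera("scene")
cv2.imwrite("pics/r8.png",cv2.resize(a,(800,600),interpolation=2))
ca=np.array([.568,.108]);c,s=np.cos(.175),np.sin(.175);R2=np.array([[c,-s],[s,c]])
hsv=cv2.cvtColor(a,cv2.COLOR_BGR2HSV);u,v=proj("scene",(.56,.105,.094));print("bar expected",u,v)
m=((hsv[...,0]<6)|(hsv[...,0]>174))&(hsv[...,1]>170)&(hsv[...,2]>70)
ys,xs=np.nonzero(m);k=(abs(xs-u)<40)&(abs(ys-v)<40);print("red centroid",xs[k].mean(),ys[k].mean())
for al in(.1,.2):
    x=-.082+.07*np.cos(al)-.022*np.sin(al);z=.072+.07*np.sin(al)+.022*np.cos(al);print(al,proj("scene",(*(ca+R2@[x,0]),z)))
print(0,proj("scene",(*(ca+R2@[-.012,0]),.094)))
E
```

```text
t 18.9 pos [0.4175 0.0813 0.3958] head 0.175 zax [ 0.001  0.    -1.   ] F [ 0.6  0.  -0.5] open 0.0005 q [ 0.07 -0.36  1.96 -0.    1.54  1.47]
shift [84.5 -4.1 -4.1] yaw -0.0
bar expected 271.9444216866388 178.09169288272582
red centroid 271.41379310344826 178.39655172413794
0.1 [270.80197802 175.41075607]
0.2 [270.06117936 173.29758559]
0 [271.37482632 177.52452585]
```

View pics/r8.png

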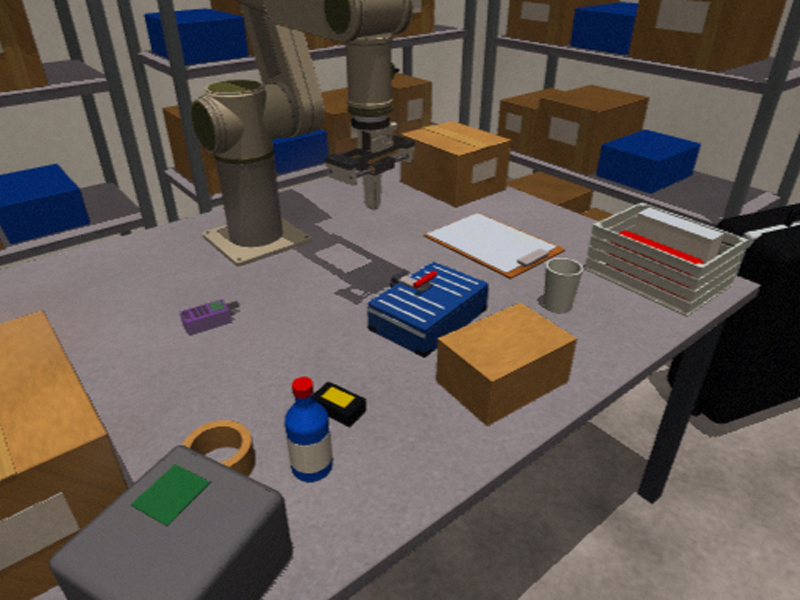

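The lid is shut, and the clamp bar is folded at pixel (424,279). Its centroid matches angle 0 to about 1 px, the arm is clear, and the other things are where they were. I'm handing the job in.

```bash
python3 -c "
from plant import order
print(order.close_job())"
```

```text
the job is handed in; nothing more can be done
None
```

The orange radio is packed on the yellow pad in the left bay, the lid is shut and the red clamp is folded flat. I handed the job in at about 19 s of the 64 s allowed; no verdict was reported.

- **Radio:** It touched down at the expected height, with the flange at z = 0.205 m. It was let go about 12 mm forward of the pad's centre and 3 mm to the side, against a limit of 35 mm.
- **Lid:** The fingertips stopped at z = 0.068 m under 16 N, which is the height of the shut lid's top.
- **Clamp:** The tips stopped at z = 0.101 m, the height of the bar's top when folded flat. In the last picture the bar's centre was within about 1 px of where it should be at angle 0; at 0.1 rad it would have been about 3 px off.
- **Surroundings:** By eye, everything on the table is where it was, and the arm is clear. The grey radio looked undisturbed before the lid closed; neither radio could be seen after that.

No check failed or disagreed.

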